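# Clip a sharpening stone into its holder

## Robot

A 6-joint arm with a two-finger parallel gripper is mounted at the origin on a cart in front of the work surface, level with it; the furniture and walls round the work are solid. World frame = base frame: x ahead of the robot, y to its left, z up, the work surface at z = 0. Lengths are in m, angles in rad, forces in N, time in s.
With the tool pointing down it reaches from about 0.3 to 0.775 m from the base axis. Payload 14.6 kg.
Tool frame: the origin (TCP) lies at the very end of the fingers, on their centre line; the grasp point (between the pads) lies 19 mm behind it; z points along the fingers, y is the line along which they close (so a half turn about z gives the same grasp; the last joint's range is limited). The gripper opens to 94 mm and grips with 3 to 60 N. Pads are 16 mm wide; open, the fingers measure 119 mm over their backs; the gripper's body (75 mm by 177 mm) begins 78 mm behind the grasp point.
Start: joints at [-1.416, 0.3, 1.521, -0, 1.321, -0.067], TCP at [0.121, -0.537, 0.205] pointing down, gripper open.
Joint ranges: [-3.03, 3.03], [-0.79, 2.21], [0.23, 2.52], [-1.04, 4.18], [0, 3.07], [-2.55, 2.55]. Speed limits (rad/s): [2.22, 2.22, 2.57, 3.14, 3.14, 3.14].

## Interface

Orientations are given as [roll, pitch, yaw] about the fixed x, y, z axes, in that order (R = Rz(yaw) Ry(pitch) Rx(roll)).
In Python, from station import * gives the robot as it stands.
- The arm moves only by the tool jog_arm, never from a script. Its argument "rows" is a list of rows, each a list of 3 entries, a list of its own where there are three numbers: the shift along the tool's x, y, z in m, then the turn about the tool's z in degrees, then the finger opening in m, from 0 to 0.094. A call has 1 to 12 rows; each row shifts and turns the commanded pose from where the row before left it, along the tool's axes as they then stand; what a row does not reach is not made up. A row lasts 1/12 s, in which the tool goes at most 41.7 mm and 7.16 degrees, less where a joint would pass 70% of its speed; a pose out of reach is approached as far as the arm can. A call is refused whole if a number of a shift passes 0.0417 or a number of a turn 7.16, either way. A call with a gripper value outside its range is refused whole. The fingers move at their own pace and stop on an object; "squeeze" is the grip in N (left out, the last holds). Time passes only in rows, so rows that do not move let the fingers close. It gives the time, the measured TCP pose, the force, the opening and the grip force at its end, in the units of the state.
- get_obs(): the state, without advancing time (a new reading comes with each control period).
- camera(name): name is "scene" or "top" or "wrist"; returns a dict with "image" (400x640x3 uint8, red, green, blue), "range_z" (400x640 float32, m along the optical axis (not along the pixel's ray), 0 where there is no reading), "K" (3x3 intrinsics, pixels), "world_from_camera" (4x4, takes a point from camera to world coordinates); the wrist camera has in their place "T_tool_cam" (4x4, takes a point from camera to tool coordinates, whose origin is the TCP and whose axes are the flange's). Camera axes: x right, y up, looking along -z (the intrinsics and any distortion apply to the point x, -y, -z); pixel columns grow to the right and rows downward; lengths in m; the calibration is good to about 2 mm. A picture is of the moment at which its call begins: read the wrist's pose just before it.
- hand_in(): hands the job in; it is judged then, once.
Trained networks look in a picture, given as the dict that the camera call returned (one of the last four; its "shot" number tells which), for a name from the list of things; names that differ only in an ending like _2 or _b are one class to them, and where a whole thing is asked for, a point or a joint stands for the part that bears it (a point fixed in the world has none). Each returns a list of dicts, best first, with "p" (0 to 1); they miss things now and then, are a little off and sometimes report something else, mostly with a low value. They report only what shows in the picture. A call takes as long as a camera call.
- search_frame(label, picture): "at" ([column, row] as shares, 0 to 1, of the picture: columns of its width, rows of its height, amid what is visible of it).
- spot_point(label, picture): "at" ([column, row] as shares, 0 to 1, of the picture: columns of its width, rows of its height: a listed point, or the origin of a listed thing).
The state is a dict: "time_s": time; "qpos": joint angles; "joint_vel": joint speeds; "tau": joint torques, N m; "ee_pos": TCP position; "eef_rot": TCP orientation; "force": force on the tool from outside, world axes, zero at the start; "moment": the same for the moment, N m; "grip_width": finger opening in m; "grip_force": force on a finger pad.
Only numpy, scipy, OpenCV 4.12 (cv2) and the standard library are available. Lean on these libraries where they do the work, as an engineer would, in place of code of your own. Each camera call takes 0.05 s, during which the arm holds its last target. There are 200 camera calls.

## Task

Make the sharpening stone ready for use: swing the holder's wire clip well up, slide the stone flat along the bed, under the lips and the clip, until it gently pushes in the sprung buffer at the far end without bottoming it, let go of it there, and then lower the clip until its sprung foot presses firmly, but not hard, on the stone. Do not strike or force the stone, and leave the other things on the worktop where they are.

Things in the scene. Friction and masses are not known exactly. Their poses are not given: they have to be found in the camera images.
- holder: Fixed wooden board with metal fittings, 230 x 100 x 14 mm, on the worktop. Origin: centre of its underside; x along the channel, the way the stone goes in; z up. Its top, the bed, is 14 mm above the origin and bare from x = -115 to -3 mm. Then come two side rails, 26 mm high, with a flared mouth.
- mouth (a point): Entry of the flared mouth, on the bed and the centre line (holder x = -3 mm); 70 mm wide here, narrowing in 20 mm to the rails, which are 53.5 mm apart inside and end at holder x = 75 mm. From 32 mm behind this point on, lips on the rails overhang the stone's long edges by 3 mm, 23 mm above the bed: the stone must slide in along the bed, it cannot go in from above.
- heel_mean (a point): Point on the bed at the channel's far end (holder x = 82 mm): mean place of the face of the sprung buffer plate at rest. Its heel block is clamped anywhere up to 10 mm before or behind this: its true place is not measured and must be felt. Damped spring, 2.5 N per mm, 6 mm of travel, bottoming at 15 N; 2 to 8 N is right. Let go, the stone creeps back a little, still touching.
- clip (a joint): Angle of the wire clip, rad: 0 with its arms level, growing as its front bar swings up; range -0.22 to 1.35. The stiff hinge leaves it wherever it is let go; moving it takes about 5.5 N at the bar, up or down. It starts low and blocks the stone; at 1.15 it is well out of the way.
- hinge (a point): Middle of the clip's hinge axis, which is parallel to the holder's y. 45 mm from it hangs the clip's sprung foot (16 x 30 mm rubber, travel 10 mm; 2 N at first touch, then 1.5 N per mm). With the stone in, the foot touches at about +0.09 rad of the clip and is 4 mm in at 0.
- clip_bar (a point): Middle of the clip's front bar: round steel, 10 mm thick, parallel to the holder's y, free for 70 mm between the side arms that run back from its ends to the hinge. 110 mm before the hinge axis and 8 mm above it when the clip is level; it swings up and back on an arc about that axis.
- stone_mid (a point): Centre of the sharpening stone: a plain two-layer grey bar, 180 x 50 x 20 mm, about 0.42 kg, lying flat on the worktop; the long way is its x axis, z up; its two ends are alike. In place, it lies flat on the bed with its long way along the channel.
- the_mug_b: White mug, 87 x 113 x 90 mm, loose, a bystander. Origin under its centre.
- the_teaspoon: Teaspoon, 137 mm long, loose, a bystander. Origin under its centre.
- the_tape_roll: Roll of tape, 104 x 25 mm high, loose, a bystander. Origin under its centre.
- the_scissors: Scissors, 199 mm long, loose, a bystander. Origin under their centre.
- the_tea_tin: Round blue tin with a lid, 87 x 87 x 110 mm, loose, a bystander. Origin under its centre.

How it is judged:
By the outcome, as a careful person would: the job done as asked, in the order asked, and still so for the second after the job is handed in, with the robot touching nothing.
It also fails if it takes over 72 s, if anything falls off the work surface, if the arm or the gripper's body presses on something with over 40 N, if the wrist force passes 120 N, or if a joint passes its speed limit or range.

## Working session

There is one attempt and no reset: what is moved stays moved. The work goes in short steps, Python scripts to look and compute and a tool call to move; the robot and the scene stay as the last step left them, time stands still between calls to the robot, and variables do not carry over. Pictures are saved under pics/ and viewed, at most 10 in all, crops included, and the job is handed in when it is done.

Besides the shell and the picture viewer there is one more tool, called as a command line: name --argument value ..., lists and objects as JSON in quotes. jog_arm: Moves the arm, as the interface text tells. Its arguments: {"type":"object","properties":{"rows":{"type":"array","items":{"type":"array"}},"squeeze":{"type":"number"}},"required":["rows"]}

```bash
mkdir -p pics; ls; cat > h.py <<'E'
from station import *
import numpy as np, cv2
from scipy.spatial.transform import Rotation as R
def Twc(c,o=None):
    if 'world_from_camera' in c: return np.array(c['world_from_camera'])
    T=np.eye(4); T[:3,:3]=R.from_euler('xyz',o['eef_rot']).as_matrix(); T[:3,3]=o['ee_pos']
    return T@np.array(c['T_tool_cam'])
def ray(c,px,T):
    K=np.array(c['K']); d=np.linalg.inv(K)@np.array([px[0],px[1],1.]); d=np.array([d[0],-d[1],-d[2]])
    return T[:3,3],T[:3,:3]@d
def at_range(c,px,T):
    r=c['range_z']; u,v=int(px[0]),int(px[1]); w=r[max(v-1,0):v+2,max(u-1,0):u+2]; w=w[w>0]
    o,d=ray(c,px,T); return o+d*np.median(w) if len(w) else None
def at_z(c,px,T,z):
    o,d=ray(c,px,T); return o+d*(z-o[2])/d[2]
def cloud(c,T):
    K=np.array(c['K']);r=c['range_z'];v,u=np.mgrid[:400,:640]
    p=np.stack([(u-K[0,2])/K[0,0]*r,-(v-K[1,2])/K[1,1]*r,-r],-1)
    return p@T[:3,:3].T+T[:3,3]
E
python3 - <<'E'
from h import *
o=get_obs();print({k:np.round(v,3) for k,v in o.items()})
for n in ['scene','top']:
    c=camera(n);T=Twc(c);print(n,c.keys(),np.round(T,3).tolist());cv2.imwrite(f'pics/{n}0.png',c['image'][...,::-1])
    np.savez(f'{n}0.npz',im=c['image'],r=c['range_z'],K=c['K'],T=T)
    for l in ['mouth','heel_mean','hinge','clip_bar','stone_mid','holder','the_mug_b','the_teaspoon','the_tape_roll','the_scissors','the_tea_tin']:
        for x in spot_point(l,c)[:2]:
            px=np.array(x['at'])*[640,400];p=at_range(c,px,T)
            print(l,round(x['p'],2),px.round(),None if p is None else p.round(3))
E
```

```text
pics
{'time_s': np.float64(0.0), 'qpos': array([-1.416,  0.3  ,  1.522, -0.   ,  1.321, -0.067]), 'joint_vel': array([ 0.   ,  0.002, -0.   , -0.   , -0.001,  0.   ]), 'tau': array([ 4.0000e-03, -5.3180e+01, -3.5273e+01,  7.1000e-02,  2.4000e-02,
       -0.0000e+00]), 'ee_pos': array([ 0.121, -0.536,  0.205]), 'eef_rot': array([-3.14 , -0.   ,  0.222]), 'force': array([-0.353,  0.435, -0.172]), 'moment': array([-0.014,  0.024,  0.045]), 'grip_force': np.float64(0.0), 'grip_width': np.float64(0.094)}
scene dict_keys(['image', 'range_z', 'K', 'world_from_camera', 'shot']) [[-0.867, 0.271, -0.418, 0.018], [-0.498, -0.5, 0.708, 0.899], [-0.017, 0.822, 0.569, 0.781], [0.0, 0.0, 0.0, 1.0]]
mouth 0.65 [290. 222.] [0.581 0.102 0.015]
heel_mean 0.96 [262. 220.] [0.638 0.153 0.036]
hinge 0.64 [254. 206.] [0.673 0.134 0.057]
clip_bar 0.62 [291. 212.] [0.593 0.079 0.029]
stone_mid 0.98 [367. 190.] [ 0.459 -0.129  0.022]
stone_mid 0.4 [318. 170.] [ 0.66  -0.189 -0.001]
holder 0.9 [287. 227.] [0.58  0.117 0.01 ]
the_mug_b 0.82 [272. 282.] [0.459 0.357 0.076]
the_mug_b 0.57 [317. 169.] [ 0.666 -0.1
[... 182 characters left out ...]
8 [286. 181.] [ 0.687 -0.041  0.034]
top dict_keys(['image', 'range_z', 'K', 'world_from_camera', 'shot']) [[0.023, 0.999, -0.043, 0.5], [-1.0, 0.023, -0.012, 0.048], [-0.011, 0.043, 0.999, 0.907], [0.0, 0.0, 0.0, 1.0]]
heel_mean 0.58 [283. 143.] [0.66  0.125 0.015]
hinge 0.81 [280. 133.] [0.676 0.129 0.058]
clip_bar 0.71 [423. 146.] [ 0.663 -0.209  0.001]
clip_bar 0.66 [292. 181.] [0.568 0.099 0.059]
stone_mid 0.92 [394. 229.] [ 0.464 -0.138  0.019]
holder 0.65 [291. 179.] [0.572 0.101 0.06 ]
the_mug_b 0.95 [209. 210.] [0.5   0.297 0.007]
the_teaspoon 0.94 [282. 279.] [0.343 0.121 0.011]
the_scissors 0.81 [420. 147.] [ 0.659 -0.199  0.007]
the_tea_tin 0.69 [368. 123.] [ 0.694 -0.063  0.094]
```

```bash
python3 - <<'E'
import cv2
a=cv2.imread('pics/top0.png');b=cv2.imread('pics/scene0.png')
cv2.imwrite('pics/v1.png',cv2.resize(a[60:320,150:490],(780,596),interpolation=cv2.INTER_CUBIC))
cv2.imwrite('pics/v2.png',cv2.resize(b[120:340,180:460],(760,597),interpolation=cv2.INTER_CUBIC))
E
```

```text
(no output)
```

View pics/v1.png

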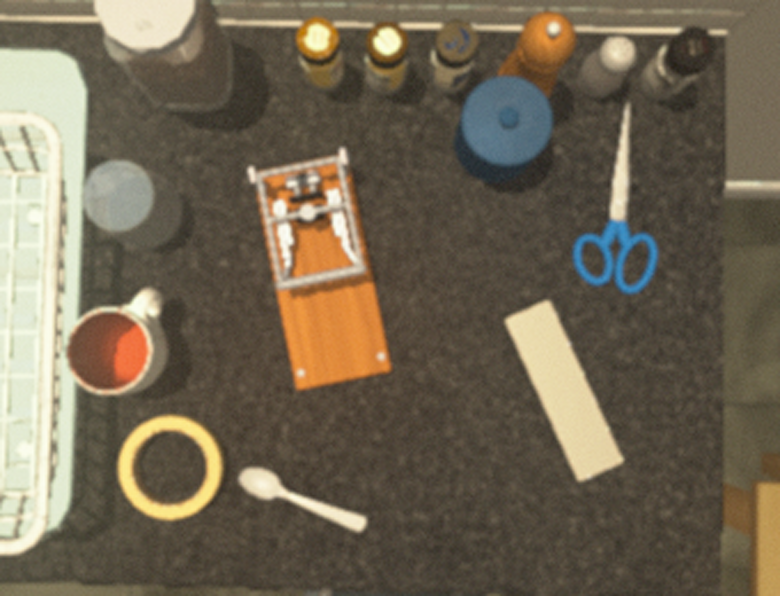

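View pics/v2.png

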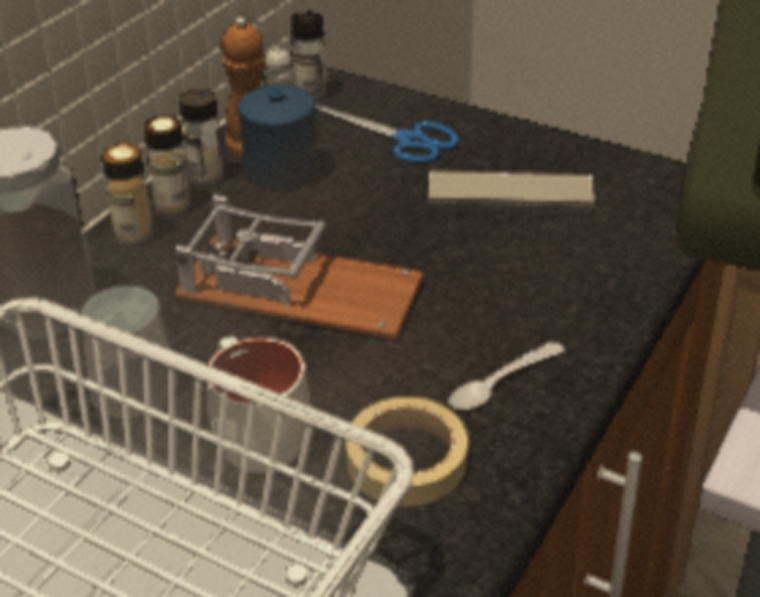

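The top view shows the holder (crop 250–390, 150–390, channel pointing away from the robot), the stone at (565,390), and the bystanders clear of both. The scene view shows the clip low over the mouth. Next I'll fit the poses.

```bash
python3 - <<'E'
from h import *
for n in ['top','scene']:
    d=np.load(n+'0.npz');c={'K':d['K'],'range_z':d['r']};T=d['T'];P=cloud(c,T);im=d['im'];hsv=cv2.cvtColor(im,cv2.COLOR_RGB2HSV)
    ok=d['r']>0
    z=P[...,2];near=lambda x,y,r:np.hypot(P[...,0]-x,P[...,1]-y)<r
    m=ok&near(.46,-.137,.13)&(z>.012)&(z<.03)
    q=P[m];r=cv2.minAreaRect((q[:,:2]*1000).astype(np.float32));print(n,'stone',m.sum(),r,'z',np.median(q[:,2]),'mean',q.mean(0), cv2.boxPoints(r).round().tolist())
    print('table z',np.median(z[ok&near(.4,0,.04)]))
    m=ok&near(.56,.1,.16)&(hsv[...,0]<15)&(hsv[...,1]>130)
    q=P[m&(z<.03)];
    r=cv2.minAreaRect((q[:,:2]*1000).astype(np.float32));print('board',m.sum(),r,cv2.boxPoints(r).round().tolist(),'z',np.median(q[:,2]))
    # image-based board at z=.014
    cc=max(cv2.findContours(m.astype(np.uint8),0,2)[0],key=cv2.contourArea)
    w=np.array([at_z(c,p[0],T,.014)[:2] for p in cc])*1000
    r=cv2.minAreaRect(w.astype(np.float32));print('board img',r,cv2.boxPoints(r).round().tolist())
    # stone image-based
    m=near(.46,-.137,.13)&ok&(im.min(-1)>110)
    cc=max(cv2.findContours(m.astype(np.uint8),0,2)[0],key=cv2.contourArea)
    w=np.array([at_z(c,p[0],T,.020)[:2] for p in cc])*1000
    r=cv2.minAreaRect(w.astype(np.float32));print('stone img',r,cv2.boxPoints(r).round().tolist())
E
```

```text
top stone 1711 ((478.7724609375, -168.81890869140625), (180.68653869628906, 115.34842681884766), 25.444881439208984) z 0.019610311406762837 mean [ 0.46446913 -0.13920147  0.01955879] [[372.0, -156.0], [422.0, -260.0], [585.0, -182.0], [536.0, -78.0]]
table z -0.0001772906125065976
board 2263 ((574.0643310546875, 106.86126708984375), (223.01345825195312, 104.78006744384766), 12.605379104614258) [[454.0, 134.0], [477.0, 31.0], [694.0, 80.0], [671.0, 182.0]] z 0.0135789659861133
board img ((568.1383666992188, 105.27702331542969), (209.82632446289062, 102.98991394042969), 13.175902366638184) [[454.0, 132.0], [478.0, 31.0], [682.0, 79.0], [659.0, 179.0]]
stone img ((463.6717529296875, -140.51844787597656), (181.2557373046875, 51.52348709106445), 25.501663208007812) [[371.0, -156.0], [393.0, -203.0], [557.0, -125.0], [534.0, -78.0]]
scene stone 672 ((471.10260009765625, -160.59310913085938), (181.2815399169922, 106.25443267822266), 21.351747512817383) z 0.019275819190837373 mean [ 0.46177967 -0.13717528  0.01893359] [[367.0, -144.0], [406.0, -243.0], [575.0, -177.0], [536.0, -78.0]]
table z -0.0002017692059176901
board 1386 ((584.3878784179688, 98.88072967529297), (236.45603942871094, 125.36210632324219), 13.4423828125) [[455.0, 132.0], [484.0, 10.0], [714.0, 65.0], [685.0, 187.0]] z 0.013393855576507574
board img ((575.5400390625, 108.19483947753906), (228.83856201171875, 110.28113555908203), 12.62253189086914) [[452.0, 137.0], [476.0, 29.0], [699.0, 79.0], [675.0, 187.0]]
stone img ((464.25830078125, -142.16091918945312), (177.2015838623047, 42.40989303588867), 25.077316284179688) [[375.0, -161.0], [393.0, -199.0], [553.0, -124.0], [536.0, -85.0]]
```

jog_arm --rows '[[[0.036, 0.0008, 0], -3.76, 0.06], [[0.036, 0.0008, 0], -3.76, 0.06], [[0.036, 0.0008, 0], -3.76, 0.06], [[0.036, 0.0008, 0], -3.76, 0.06], [[0.036, 0.0008, 0], -3.76, 0.06], [[0.036, 0.0008, 0], -3.76, 0.06], [[0.036, 0.0008, 0], -3.76, 0.06], [[0.036, 0.0008, 0], -3.76, 0.06], [[0.036, 0.0008, 0], -3.76, 0.06], [[0.036, 0.0008, 0], -3.76, 0.06], [[0.036, 0.0008, 0], -3.76, 0.06], [[0.036, 0.0008, 0], -3.76, 0.06]]'

```text
time_s: 2.2
ee_pos: [0.4788, -0.3113, 0.2054]
eef_rot: [3.142, 0.0, 1.013]
force: [0.1, 0.4, -1.4]
grip_width: 0.0598
grip_force: 0.0
```

jog_arm --rows '[[[0.036, 0.0008, 0], -3.76, 0.06], [[0.036, 0.0008, 0], -3.76, 0.06], [[0.036, 0.0008, 0], -3.76, 0.06], [[0.036, 0.0008, 0], -3.76, 0.06], [[0.036, 0.0008, 0], -3.76, 0.06], [[0.036, 0.0008, 0], -3.76, 0.06], [[0.036, 0.0008, 0], -3.76, 0.06], [[0.036, 0.0008, 0], -3.76, 0.06], [[0.036, 0.0008, 0], -3.76, 0.06], [[0.036, 0.0008, 0], -3.76, 0.06], [[0.036, 0.0008, 0], -3.76, 0.06], [[0.036, 0.0008, 0], -3.76, 0.06]]'

```text
time_s: 3.2
ee_pos: [0.5705, 0.0998, 0.2054]
eef_rot: [3.142, -0.0, 1.8]
force: [0.5, -0.0, -0.4]
grip_width: 0.06
grip_force: 0.0
```

```bash
cat > wl.py <<'E'
from h import *
import sys
o=get_obs();c=camera('wrist');T=Twc(c,o);np.savez(sys.argv[1]+'.npz',im=c['image'],r=c['range_z'],K=c['K'],T=T)
print({k:np.round(o[k],4) for k in ['time_s','ee_pos','eef_rot','force','qpos']},T.round(3).tolist())
cv2.imwrite(f'pics/{sys.argv[1]}.png',c['image'][...,::-1])
for l in sys.argv[2:]:
    for x in spot_point(l,c)[:2]:
        px=np.array(x['at'])*[640,400];p=at_range(c,px,T)
        print(l,round(x['p'],2),px.round(),None if p is None else p.round(4))
E
python3 wl.py w1 mouth heel_mean hinge clip_bar holder
```

```text
{'time_s': np.float64(3.2), 'ee_pos': array([0.5705, 0.0998, 0.2054]), 'eef_rot': array([ 3.1416, -0.    ,  1.8001]), 'force': array([ 0.4813, -0.012 , -0.4447]), 'qpos': array([ 0.11  ,  0.3651,  1.4347,  0.    ,  1.3418, -0.1193])} [[0.974, -0.221, -0.057, 0.553], [0.228, 0.943, 0.241, 0.17], [0.0, -0.248, 0.969, 0.385], [0.0, 0.0, 0.0, 1.0]]
mouth 0.88 [321. 177.] [0.5697 0.1153 0.0614]
heel_mean 0.86 [387. 180.] [0.6533 0.1256 0.0333]
hinge 0.93 [414. 185.] [0.6769 0.1311 0.0612]
clip_bar 0.64 [320. 186.] [0.5718 0.1053 0.0617]
holder 0.63 [323. 178.] [0.5725 0.1152 0.0594]
```

View pics/w1.png

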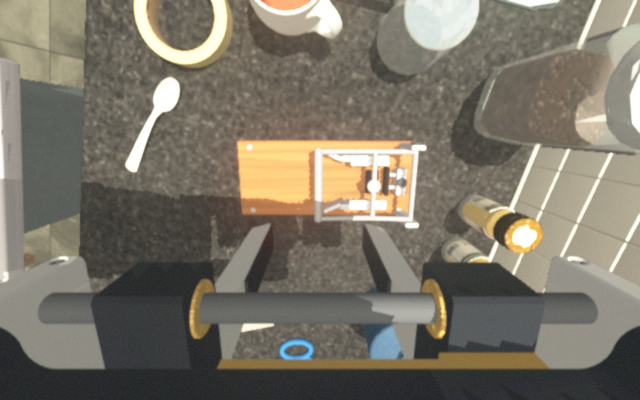

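The wrist view shows the holder level in the image: bare end at column 240, bar at column 320 (rows 150–222), hinge at column 415. I'll fit the board and bar from this image.

```bash
python3 - <<'E'
from h import *
d=np.load('w1.npz');c={'K':d['K'],'range_z':d['r']};T=d['T'];P=cloud(c,T);im=d['im'];hsv=cv2.cvtColor(im,cv2.COLOR_RGB2HSV);ok=d['r']>0
win=np.zeros(ok.shape,bool);win[130:226,230:430]=1
m=win&(hsv[...,0]<18)&(hsv[...,1]>110)
k=np.ones((5,5),np.uint8)
cc=max(cv2.findContours(cv2.morphologyEx(m.astype(np.uint8),cv2.MORPH_CLOSE,k),0,2)[0],key=cv2.contourArea)
w=np.array([at_z(c,p[0],T,.014)[:2] for p in cc])*1000
r=cv2.minAreaRect(w.astype(np.float32));print('board img',r,cv2.boxPoints(r).round().tolist())
a=np.deg2rad(13);
# holder frame guess
ctr=np.array([.578,.1075])
L=lambda q,a=a:np.stack([(q[:,:2]-ctr)@[np.cos(a),np.sin(a)],(q[:,:2]-ctr)@[-np.sin(a),np.cos(a)],q[:,2]],1)
q=P[win&ok];l=L(q)*1000
for (x0,x1) in [(-30,10),(85,115)]:
    s=l[(l[:,2]>42)&(l[:,0]>x0)&(l[:,0]<x1)&(abs(l[:,1])<(28 if x0<0 else 60))];print(x0,len(s),s.mean(0).round(1),np.percentile(s,[5,50,95],axis=0).round(1).tolist(), 'slope',np.polyfit(s[:,1],s[:,0],1))
for x in range(-20,130,10):
    s=l[(l[:,2]>30)&(abs(l[:,0]-x)<5)]
    if len(s):print(x,len(s),np.percentile(s[:,1],[2,98]).round(),np.percentile(s[:,2],[10,90]).round(1))
# front edge & sides of board
s=l[(abs(l[:,2]-14)<4)];print(np.percentile(s,[.5,2,98,99.5],axis=0).round(1).tolist())
E
```

```text
board img ((575.97314453125, 106.17597198486328), (223.48439025878906, 100.14212799072266), 13.164009094238281) [[456.0, 129.0], [479.0, 32.0], [696.0, 83.0], [673.0, 180.0]]
-30 423 [-9.3  0.3 61. ] [[-13.9, -25.1, 58.4], [-9.3, 0.5, 61.2], [-4.6, 24.9, 62.9]] slope [-5.86833312e-03 -9.29117210e+00]
85 718 [98.5  4.4 61.6] [[89.0, -44.1, 57.0], [99.2, 7.8, 61.0], [104.8, 47.5, 68.5]] slope [-7.41688656e-03  9.85437884e+01]
-10 587 [-41.  42.] [59.4 62.8]
0 176 [-43.  41.] [36.2 59.8]
10 166 [-42.  41.] [35.5 59. ]
20 219 [-42.  42.] [36.  59.5]
30 226 [-42.  42.] [39.5 57.8]
40 257 [-42.  42.] [39.9 57.2]
50 487 [-41.  41.] [32.1 58. ]
60 397 [-41.  41.] [39.5 58.9]
70 267 [-42.  42.] [39.6 58.9]
80 204 [-43.  42.] [31.6 59.7]
90 331 [-46.  47.] [32.4 61.9]
100 660 [-45.  50.] [33.7 67.4]
110 37 [-46.  47.] [54.2 68.6]
[[-112.4, -49.9, 11.4], [-109.8, -48.0, 12.3], [108.1, 48.2, 16.1], [111.3, 49.3, 16.8]]
```

jog_arm --rows '[[[0.003, 0, 0.02], 0, 0.04], [[0.003, 0, 0.03], 0, 0.04], [[0, 0, 0.03], 0, 0.04], [[0, 0, 0.03], 0, 0.04], [[0, 0, 0.025], 0, 0.04], [[0, 0, 0.015], 0, 0.04], [[0, 0, 0.01], 0, 0.04], [[0, 0, 0.005], 0, 0.04], [[0, 0, 0], 0, 0.02], [[0, 0, 0], 0, 0.004], [[0, 0, 0], 0, 0.004], [[0, 0, 0], 0, 0.004]]' --squeeze 25

```text
time_s: 4.5
ee_pos: [0.5699, 0.1039, 0.0415]
eef_rot: [3.14, 0.0, 1.797]
force: [-0.3, 0.1, 1.0]
grip_width: 0.0168
grip_force: 0.0
```

jog_arm --rows '[[[0, 0, 0], 0, 0.004], [[0, 0, 0], 0, 0.004], [[0, 0, 0], 0, 0.004], [[0, 0, 0], 0, 0.004]]'

```text
time_s: 4.83
ee_pos: [0.5701, 0.104, 0.0412]
eef_rot: [3.139, 0.0, 1.797]
force: [4.2, 0.8, 4.1]
grip_width: 0.0091
grip_force: 25.0
```

jog_arm --rows '[[[0, 0.0002, -0.0057], 0, 0.004], [[0, 0.0004, -0.0057], 0, 0.004], [[0, 0.0007, -0.0057], 0, 0.004], [[0, 0.001, -0.0056], 0, 0.004], [[0, 0.0013, -0.0056], 0, 0.004], [[0, 0.0016, -0.0055], 0, 0.004], [[0, 0.0019, -0.0054], 0, 0.004], [[0, 0.0022, -0.0053], 0, 0.004], [[0, 0.0024, -0.0052], 0, 0.004], [[0, 0.0027, -0.005], 0, 0.004], [[0, 0.003, -0.0049], 0, 0.004], [[0, 0.0032, -0.0047], 0, 0.004]]'

```text
time_s: 5.83
ee_pos: [0.5879, 0.1082, 0.1046]
eef_rot: [-3.136, -0.0, 1.797]
force: [-12.4, -3.7, -0.1]
grip_width: 0.0092
grip_force: 25.0
```

jog_arm --rows '[[[0, 0.0024, -0.005], 0, 0.004], [[0, 0.0026, -0.0048], 0, 0.004], [[0, 0.0032, -0.0044], 0, 0.004], [[0, 0.0037, -0.0042], 0, 0.004], [[0, 0.004, -0.004], 0, 0.004], [[0, 0.0042, -0.0037], 0, 0.004], [[0, 0.0044, -0.0035], 0, 0.004], [[0, 0.0046, -0.0033], 0, 0.004], [[0, 0.0048, -0.003], 0, 0.004], [[0, 0.005, -0.0028], 0, 0.004], [[0, 0.0051, -0.0025], 0, 0.004], [[0, 0.0052, -0.0022], 0, 0.004]]'

```text
time_s: 6.83
ee_pos: [0.6376, 0.1196, 0.1493]
eef_rot: [-3.141, 0.0, 1.797]
force: [-6.7, -2.4, -3.6]
grip_width: 0.0095
grip_force: 25.0
```

jog_arm --rows '[[[0, 0.0045, -0.0016], 0, 0.004], [[0, 0.0045, -0.0014], 0, 0.004], [[0, 0, 0], 0, 0.004], [[0, 0, 0], 0, 0.04], [[0, 0, 0], 0, 0.04], [[0, 0, 0], 0, 0.04], [[0, 0, 0], 0, 0.04], [[0, 0, -0.015], 0, 0.04], [[0, 0, -0.025], 0, 0.04], [[0, 0, -0.03], 0, 0.04], [[0, 0, 0], 0, 0.04]]'

```text
time_s: 7.75
ee_pos: [0.6478, 0.1219, 0.2277]
eef_rot: [3.133, 0.001, 1.797]
force: [0.7, 0.9, 0.4]
grip_width: 0.0402
grip_force: 0.0
```

```bash
python3 - <<'E'
from h import *
print(get_obs()['ee_pos'],get_obs()['eef_rot'],get_obs()['grip_width'])
c=camera('top');T=Twc(c);c2=camera('scene');T2=Twc(c2)
for cc,TT in((c,T),(c2,T2)):
  for l in ['clip_bar','mouth','heel_mean','stone_mid']:
    for x in spot_point(l,cc)[:2]:
        px=np.array(x['at'])*[640,400];p=at_range(cc,px,TT);print(l,round(x['p'],2),px.round(),None if p is None else p.round(4))
cv2.imwrite('pics/s2.png',cv2.resize(c2['image'][100:300,180:440,::-1],(780,600)))
E
```

```text
[0.64779979 0.12185021 0.22773152] [3.13266691e+00 7.35459624e-04 1.79687531e+00] 0.0401553910873009
stone_mid 0.93 [395. 230.] [ 0.4641 -0.1406  0.0199]
clip_bar 0.67 [261. 175.] [0.6409 0.1297 0.1644]
mouth 0.93 [291. 222.] [0.5829 0.096  0.0118]
heel_mean 0.88 [262. 220.] [0.6377 0.1531 0.0353]
stone_mid 0.69 [370. 192.] [ 0.448  -0.1265  0.0193]
stone_mid 0.3 [255. 204.] [0.6758 0.1269 0.0584]
```

View pics/s2.png

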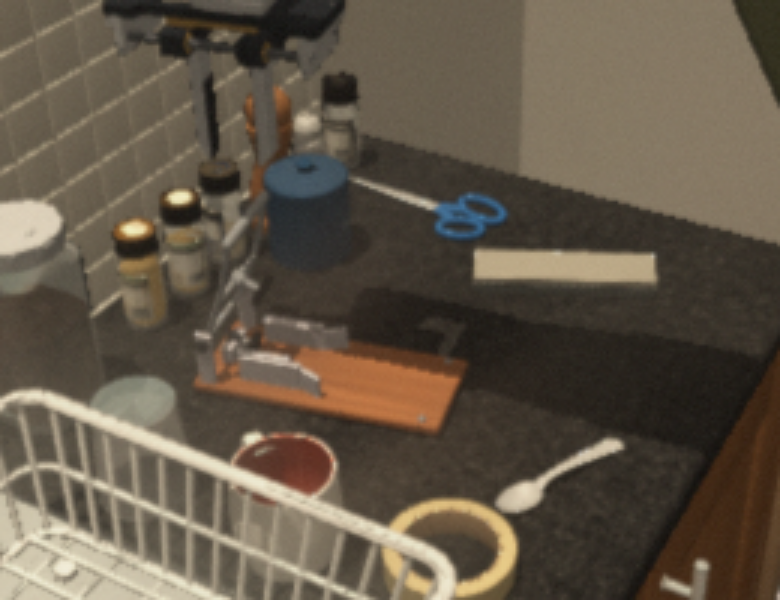

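The clip stands well up and everything else is undisturbed. Going to the stone, gripping 30 mm behind its centre.

jog_arm --rows '[[[-0.0227, -0.0057, 0], 4.85, 0.08], [[-0.0227, -0.0057, 0], 4.85, 0.08], [[-0.0227, -0.0057, 0], 4.85, 0.08], [[-0.0227, -0.0057, 0], 4.85, 0.08], [[-0.0227, -0.0057, 0], 4.85, 0.08], [[-0.0227, -0.0057, 0], 4.85, 0.08], [[-0.0227, -0.0057, 0], 4.85, 0.08], [[-0.0227, -0.0057, 0], 4.85, 0.08], [[-0.0227, -0.0057, 0.01], 4.85, 0.08], [[-0.0227, -0.0057, 0.01], 4.85, 0.08], [[-0.0227, -0.0057, 0.01], 4.85, 0.08], [[-0.0227, -0.0057, 0.01], 4.85, 0.08]]'

```text
time_s: 9.25
ee_pos: [0.5197, -0.1172, 0.1805]
eef_rot: [-3.142, 0.0, 0.777]
force: [0.7, -0.4, 0.1]
grip_width: 0.0801
grip_force: 0.0
```

jog_arm --rows '[[[-0.0227, -0.0057, 0.01], 4.85, 0.08], [[-0.0227, -0.0057, 0.01], 4.85, 0.08], [[-0.0227, -0.0057, 0.01], 4.85, 0.08], [[-0.0227, -0.0057, 0.01], 4.85, 0.08], [[0, 0, 0.02], 0, 0.08], [[0, 0, 0.01], 0, 0.08], [[0, 0, 0], 0, 0.08]]'

```text
time_s: 9.83
ee_pos: [0.4343, -0.153, 0.1095]
eef_rot: [-3.139, 0.002, 0.443]
force: [-0.6, 0.1, 0.4]
grip_width: 0.0796
grip_force: 0.0
```

```bash
python3 wl.py w3 stone_mid; python3 - <<'E'
from h import *
d=np.load('w3.npz');c={'K':d['K'],'range_z':d['r']};T=d['T'];P=cloud(c,T);im=d['im'];ok=d['r']>0
q=P[ok&(P[...,2]>.014)&(P[...,2]<.026)&(np.hypot(P[...,0]-.464,P[...,1]+.14)<.11)]*1000
r=cv2.minAreaRect(q[:,:2].astype(np.float32));print(len(q),r,cv2.boxPoints(r).round(1).tolist(),np.median(q[:,2]))
E
```

```text
{'time_s': np.float64(9.8333), 'ee_pos': array([ 0.4343, -0.153 ,  0.1095]), 'eef_rot': array([-3.1393e+00,  1.9000e-03,  4.4280e-01]), 'force': array([-0.6014,  0.1421,  0.3969]), 'qpos': array([-4.1830e-01,  2.1430e-01,  1.8703e+00,  1.0000e-04,  1.0599e+00,
        7.0960e-01])} [[0.429, 0.874, 0.228, 0.499], [-0.903, 0.416, 0.104, -0.122], [-0.004, -0.251, 0.968, 0.289], [0.0, 0.0, 0.0, 1.0]]
stone_mid 0.73 [321. 166.] [ 0.4657 -0.1404  0.0199]
9957 ((463.5247497558594, -141.59812927246094), (178.875732421875, 50.0958251953125), 25.522294998168945) [[372.0, -157.5], [393.6000061035156, -202.6999969482422], [555.0, -125.69999694824219], [533.4000244140625, -80.5]] 20.482693824755096
```

View pics/w3.png

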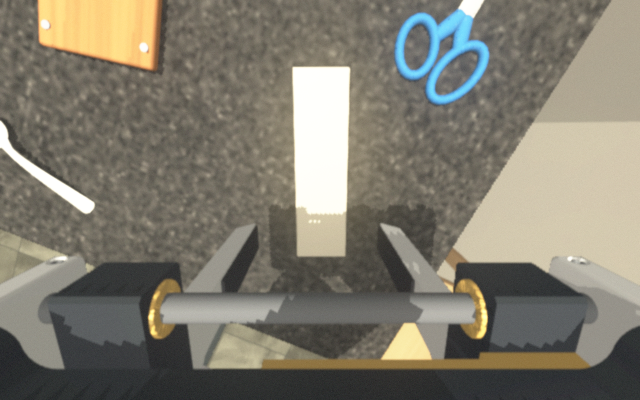

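The wrist view shows the stone upright at columns 293–349, rows 67–256, roughly centred between the open fingers.

jog_arm --rows '[[[0.001, 0.002, 0.015], 0, 0.08], [[0, 0, 0.025], 0, 0.08], [[0, 0, 0.025], 0, 0.08], [[0, 0, 0.02], 0, 0.08], [[0, 0, 0.012], 0, 0.08], [[0, 0, 0.006], 0, 0.08], [[0, 0, 0.002], 0, 0.07], [[0, 0, 0], 0, 0.06], [[0, 0, 0], 0, 0.055], [[0, 0, 0], 0, 0.045], [[0, 0, 0], 0, 0.045], [[0, 0, 0], 0, 0.045]]' --squeeze 35

```text
time_s: 10.93
ee_pos: [0.4373, -0.1549, 0.0069]
eef_rot: [3.141, -0.001, 0.442]
force: [-0.9, 0.5, 6.9]
grip_width: 0.0497
grip_force: 35.0
```

jog_arm --rows '[[[0, 0, -0.005], 0, 0.045], [[0, 0, -0.01], 0, 0.045], [[0, 0, -0.015], 0, 0.045], [[0, 0, -0.015], 0, 0.045], [[0, 0, -0.01], 0, 0.045], [[0, 0, 0], 0, 0.045]]'

```text
time_s: 11.43
ee_pos: [0.4377, -0.1551, 0.0633]
eef_rot: [3.139, -0.002, 0.442]
force: [0.1, 0.2, -3.5]
grip_width: 0.0499
grip_force: 35.0
```

jog_arm --rows '[[[0.009, -0.0214, 0], 1.21, 0.045], [[0.009, -0.0214, 0], 1.21, 0.045], [[0.009, -0.0214, 0], 1.21, 0.045], [[0.009, -0.0214, 0], 1.21, 0.045], [[0.009, -0.0214, 0], 1.21, 0.045], [[0.009, -0.0214, 0], 1.21, 0.045], [[0.009, -0.0214, 0], 1.21, 0.045], [[0.009, -0.0214, 0], 1.21, 0.045], [[0.009, -0.0214, 0], 1.21, 0.045], [[0.009, -0.0214, 0], 1.21, 0.045], [[0, 0, 0], 0, 0.045], [[0, 0, 0], 0, 0.045]]'

```text
time_s: 12.43
ee_pos: [0.4481, 0.0774, 0.0606]
eef_rot: [-3.141, 0.001, 0.233]
force: [-0.2, -0.3, -4.6]
grip_width: 0.0495
grip_force: 35.0
```

```bash
python3 wl.py w4 stone_mid mouth hinge; python3 - <<'E'
from h import *
d=np.load('w4.npz');c={'K':d['K'],'range_z':d['r']};T=d['T'];P=cloud(c,T);im=d['im'];ok=d['r']>0
o=get_obs();t=o['ee_pos'];y=o['eef_rot'][2];ex=np.array([np.cos(y),np.sin(y)]);ey=np.array([-ex[1],ex[0]])
z=P[...,2]
l=np.stack([(P[...,:2]-t[:2])@ex,(P[...,:2]-t[:2])@ey,z],-1)*1000
s=l[ok&(z>.045)&(z<.09)&(abs(l[...,1])<40)&(l[...,0]>20)&(l[...,0]<135)]
r=cv2.minAreaRect(s[:,:2].astype(np.float32));print('stone in tool',len(s),r,cv2.boxPoints(r).round(1).tolist())
print('top z slope',np.polyfit(s[:,0],s[:,2],1))
hsv=cv2.cvtColor(im,cv2.COLOR_RGB2HSV)
m=ok&(hsv[...,0]<18)&(hsv[...,1]>110)&(abs(z-.014)<.006)
b=l[m&(abs(l[...,1])<70)]
for x in range(20,240,20):
    q=b[abs(b[:,0]-x)<6]
    if len(q)>10:print(x,len(q),np.percentile(q[:,1],[1,99]).round(1))
q=l[ok&(z>.034)&(z<.045)&(l[...,0]>140)&(l[...,0]<210)&(abs(l[...,1])<50)]
for x in range(140,220,10):
    k=q[abs(q[:,0]-x)<5]
    if len(k)>10:
        A=k[k[:,1]>0][:,1];B=k[k[:,1]<0][:,1];print('rail',x,len(k),np.percentile(A,[5,95]).round(1) if len(A) else 0,np.percentile(B,[5,95]).round(1) if len(B) else 0)
E
```

```text
{'time_s': np.float64(12.4333), 'ee_pos': array([0.4481, 0.0774, 0.0606]), 'eef_rot': array([-3.1415e+00,  1.0000e-03,  2.3340e-01]), 'force': array([-0.2279, -0.331 , -4.5613]), 'qpos': array([ 0.0904,  0.2794,  1.9245, -0.    ,  0.9388,  1.4279])} [[0.232, 0.942, 0.244, 0.518], [-0.973, 0.225, 0.056, 0.094], [-0.002, -0.25, 0.968, 0.24], [0.0, 0.0, 0.0, 1.0]]
stone_mid 0.97 [316. 194.] [0.4784 0.0858 0.0742]
mouth 0.61 [320.  40.] [0.5603 0.1031 0.0727]
stone in tool 15841 ((69.71320343017578, 2.2419204711914062), (99.66194152832031, 50.17848587036133), 0.3014433681964874) [[19.799999237060547, 27.100000381469727], [20.0, -23.100000381469727], [119.69999694824219, -22.600000381469727], [119.4000015258789, 27.600000381469727]]
top z slope [-7.98223664e-03  7.42362458e+01]
20 251 [-48.7  49.6]
40 443 [-49.4  49.4]
60 626 [-49.3  49.6]
80 644 [-49.3  49.2]
100 712 [-49.3  49. ]
120 783 [-49.5  49.4]
140 1791 [-49.   48.5]
160 304 [-48.6  48. ]
rail 140 171 [29.8 35.4] [-35.8 -30.3]
rail 150 86 [28.4 33.3] [-34.2 -28.3]
```

View pics/w4.png

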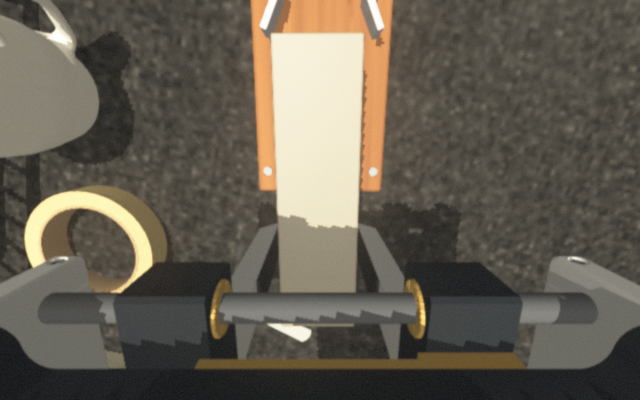

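The stone is held level, its tip about 10 mm short of the mouth. It sits about 2 mm left of the channel and is turned about 0.5°, so I'll correct both and lower it.

jog_arm --rows '[[[0, 0.001, 0.008], 0.2, 0.045], [[0, 0.001, 0.01], 0.2, 0.045], [[0, 0, 0.01], 0, 0.045], [[0, 0, 0.005], 0, 0.045], [[0, 0, 0.0015], 0, 0.045], [[0, 0, 0.001], 0, 0.045], [[0, 0, 0.001], 0, 0.045], [[0, 0, 0.001], 0, 0.045], [[0, 0, 0], 0, 0.045]]'

```text
time_s: 13.38
ee_pos: [0.4491, 0.0748, 0.0237]
eef_rot: [3.142, -0.0, 0.224]
force: [-0.2, -0.2, -3.8]
grip_width: 0.0495
grip_force: 35.0
```

jog_arm --rows '[[[0, 0, 0.0005], 0, 0.045], [[0, 0, 0.0005], 0, 0.045], [[0, 0, 0.0005], 0, 0.045], [[0, 0, 0.0005], 0, 0.045], [[0, 0, 0], 0, 0.045]]'

```text
time_s: 13.8
ee_pos: [0.449, 0.0748, 0.0216]
eef_rot: [-3.142, 0.0, 0.224]
force: [0.8, 0.1, -3.6]
grip_width: 0.0498
grip_force: 35.0
```

jog_arm --rows '[[[0, 0, 0.0005], 0, 0.045], [[0, 0, 0.0005], 0, 0.045], [[0, 0, 0.0005], 0, 0.045], [[0, 0, 0], 0, 0.045]]'

```text
time_s: 14.13
ee_pos: [0.4491, 0.0748, 0.0207]
eef_rot: [3.142, -0.0, 0.224]
force: [-6.8, -1.0, 9.7]
grip_width: 0.0497
grip_force: 35.0
```

jog_arm --rows '[[[0, 0, 0], 0, 0.058], [[0, 0, 0], 0, 0.058], [[0, 0, -0.0005], 0, 0.058], [[0, 0, -0.0005], 0, 0.058], [[0, 0, 0], 0, 0.045], [[0, 0, 0], 0, 0.045], [[0, 0, 0], 0, 0.045], [[0, 0, 0], 0, 0.045]]' --squeeze 25

```text
time_s: 14.8
ee_pos: [0.4491, 0.0748, 0.0212]
eef_rot: [3.142, -0.0, 0.224]
force: [-0.2, 0.3, 1.2]
grip_width: 0.0499
grip_force: 25.0
```

jog_arm --rows '[[[0.002, 0, 0], 0, 0.045], [[0.003, 0, 0], 0, 0.045], [[0.003, 0, 0], 0, 0.045], [[0.003, 0, 0], 0, 0.045], [[0.003, 0, 0], 0, 0.045], [[0.003, 0, 0], 0, 0.045], [[0.003, 0, 0], 0, 0.045], [[0.002, 0, 0], 0, 0.045], [[0.002, 0, 0], 0, 0.045], [[0.002, 0, 0], 0, 0.045], [[0, 0, 0], 0, 0.045]]'

```text
time_s: 15.72
ee_pos: [0.4739, 0.0805, 0.0212]
eef_rot: [-3.141, 0.002, 0.224]
force: [-6.4, -1.1, 7.8]
grip_width: 0.0497
grip_force: 25.0
```

```bash
python3 wl.py w5; python3 - <<'E'
from h import *
d=np.load('w5.npz');c={'K':d['K'],'range_z':d['r']};T=d['T'];P=cloud(c,T);im=d['im'];ok=d['r']>0
o=get_obs();t=o['ee_pos'];y=o['eef_rot'][2];ex=np.array([np.cos(y),np.sin(y)]);ey=np.array([-ex[1],ex[0]])
z=P[...,2]
l=np.stack([(P[...,:2]-t[:2])@ex,(P[...,:2]-t[:2])@ey,z],-1)*1000
s=l[ok&(z>.028)&(z<.038)&(abs(l[...,1])<27.5)&(l[...,0]>20)&(l[...,0]<100)]
r=cv2.minAreaRect(s[:,:2].astype(np.float32));print('stone',r,cv2.boxPoints(r).round(1).tolist(),np.polyfit(s[:,0],s[:,2],1))
hsv=cv2.cvtColor(im,cv2.COLOR_RGB2HSV)
m=ok&(hsv[...,0]<18)&(hsv[...,1]>110)&(abs(z-.014)<.006)
b=l[m&(abs(l[...,1])<70)]
for x in range(20,240,20):
    q=b[abs(b[:,0]-x)<6]
    if len(q)>10:print(x,len(q),np.percentile(q[:,1],[1,99]).round(1))
cv2.imwrite('pics/w5c.png',cv2.resize(im[0:240,220:420,::-1],(500,600)))
E
```

```text
{'time_s': np.float64(15.7167), 'ee_pos': array([0.4739, 0.0805, 0.0212]), 'eef_rot': array([-3.1415e+00,  1.8000e-03,  2.2430e-01]), 'force': array([-6.4456, -1.0619,  7.777 ]), 'qpos': array([ 9.2100e-02,  3.9850e-01,  1.8747e+00, -2.0000e-04,  8.7020e-01,
        1.4386e+00])} [[0.223, 0.943, 0.245, 0.544], [-0.975, 0.216, 0.054, 0.097], [-0.002, -0.251, 0.968, 0.201], [0.0, 0.0, 0.0, 1.0]]
stone ((60.00825500488281, 0.6170063018798828), (80.03985595703125, 50.16209030151367), 0.10829904675483704) [[19.899999618530273, 25.600000381469727], [20.0, -24.5], [100.0999984741211, -24.399999618530273], [100.0, 25.799999237060547]] [5.51002727e-06 3.45529417e+01]
20 1074 [-47.4  50.4]
40 1145 [-47.4  50.5]
60 1254 [-47.4  50.5]
80 1345 [-47.2  50.6]
100 1469 [-47.3  50.7]
120 914 [-47.6  51.1]
140 1722 [-46.9  50.7]
```

View pics/w5c.png

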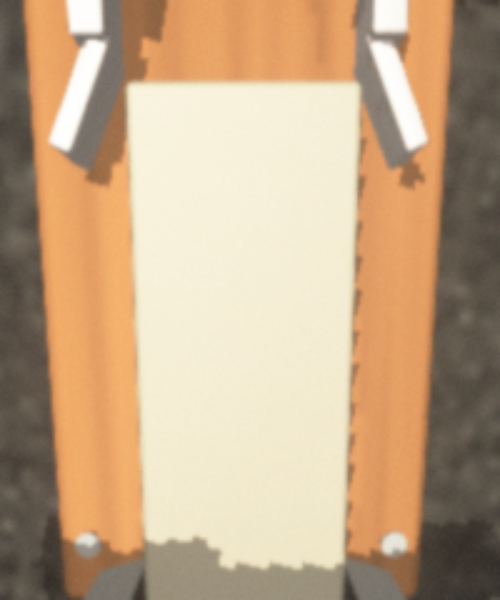

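Flat on the bed (slope 0), inside the mouth, about 1 mm right of centre. Correcting and sliding on.

jog_arm --rows '[[[0.001, -0.0005, -0.0003], 0, 0.045], [[0.002, -0.0005, 0], 0, 0.045], [[0.003, 0, 0], 0, 0.045], [[0.003, 0, 0], 0, 0.045], [[0.003, 0, 0], 0, 0.045], [[0.003, 0, 0], 0, 0.045], [[0.003, 0, 0], 0, 0.045], [[0.003, 0, 0], 0, 0.045], [[0.003, 0, 0], 0, 0.045], [[0.003, 0, 0], 0, 0.045], [[0.002, 0, 0], 0, 0.045], [[0, 0, 0], 0, 0.045]]'

```text
time_s: 16.77
ee_pos: [0.5028, 0.088, 0.0214]
eef_rot: [3.142, -0.0, 0.224]
force: [0.1, -0.2, -3.1]
grip_width: 0.0497
grip_force: 25.0
```

jog_arm --rows '[[[0.002, 0, 0.0002], 0, 0.045], [[0.002, 0, 0], 0, 0.045], [[0.002, 0, 0], 0, 0.045], [[0.002, 0, 0], 0, 0.045], [[0.002, 0, 0], 0, 0.045], [[0.002, 0, 0], 0, 0.045], [[0.002, 0, 0], 0, 0.045], [[0.002, 0, 0], 0, 0.045], [[0.002, 0, 0], 0, 0.045], [[0.002, 0, 0], 0, 0.045], [[0.002, 0, 0], 0, 0.045], [[0, 0, 0], 0, 0.045]]'

```text
time_s: 17.77
ee_pos: [0.5243, 0.0929, 0.0213]
eef_rot: [3.142, -0.0, 0.224]
force: [0.1, 0.7, -2.7]
grip_width: 0.0497
grip_force: 25.0
```

jog_arm --rows '[[[0.001, 0, 0], 0, 0.045], [[0.001, 0, 0], 0, 0.045], [[0.001, 0, 0], 0, 0.045], [[0.001, 0, 0], 0, 0.045], [[0.001, 0, 0], 0, 0.045], [[0.001, 0, 0], 0, 0.045], [[0, 0, 0], 0, 0.045]]'

```text
time_s: 18.35
ee_pos: [0.53, 0.0942, 0.0213]
eef_rot: [3.142, -0.0, 0.224]
force: [-0.2, -0.9, -3.0]
grip_width: 0.0498
grip_force: 25.0
```

jog_arm --rows '[[[0.001, 0, 0], 0, 0.045], [[0.001, 0, 0], 0, 0.045], [[0.001, 0, 0], 0, 0.045], [[0, 0, 0], 0, 0.045]]'

```text
time_s: 18.68
ee_pos: [0.5329, 0.0949, 0.0213]
eef_rot: [3.142, -0.0, 0.224]
force: [0.8, 0.4, -3.4]
grip_width: 0.05
grip_force: 25.0
```

jog_arm --rows '[[[0.001, 0, 0.0002], 0, 0.045], [[0.001, 0, 0], 0, 0.045], [[0.001, 0, 0], 0, 0.045], [[0, 0, 0], 0, 0.045]]'

```text
time_s: 19.02
ee_pos: [0.5356, 0.0955, 0.0212]
eef_rot: [3.142, 0.0, 0.224]
force: [-4.1, -1.1, 2.7]
grip_width: 0.0498
grip_force: 25.0
```

jog_arm --rows '[[[0.001, 0, 0], 0, 0.045], [[0.001, 0, 0], 0, 0.045], [[0.001, 0, 0], 0, 0.045], [[0, 0, 0], 0, 0.045]]'

```text
time_s: 19.35
ee_pos: [0.5373, 0.096, 0.0212]
eef_rot: [-3.141, 0.003, 0.224]
force: [-13.8, -3.8, 11.8]
grip_width: 0.0497
grip_force: 25.0
```

jog_arm --rows '[[[0, 0, -0.0002], 0, 0.045], [[0, 0, -0.0002], 0, 0.045], [[0, 0, 0], 0, 0.045]]'

```text
time_s: 19.6
ee_pos: [0.5374, 0.096, 0.0212]
eef_rot: [-3.142, 0.003, 0.224]
force: [-10.4, -2.7, 5.5]
grip_width: 0.0496
grip_force: 25.0
```

jog_arm --rows '[[[0, 0, -0.0002], 0, 0.045], [[0, 0, -0.0002], 0, 0.045], [[0, 0, 0], 0, 0.045], [[0, 0, 0], 0, 0.045]]'

```text
time_s: 19.93
ee_pos: [0.5375, 0.096, 0.0212]
eef_rot: [-3.141, 0.002, 0.224]
force: [-6.4, -2.1, -2.0]
grip_width: 0.05
grip_force: 25.0
```

jog_arm --rows '[[[-0.0005, 0, 0], 0, 0.045], [[-0.0005, 0, 0], 0, 0.045], [[0, 0, 0], 0, 0.045], [[0, 0, 0], 0, 0.045]]'

```text
time_s: 20.27
ee_pos: [0.5372, 0.0959, 0.0216]
eef_rot: [-3.142, 0.001, 0.224]
force: [-4.7, -0.5, -3.1]
grip_width: 0.0492
grip_force: 25.0
```

It behaves like a spring: axial force fell from 6.7 to about 4.7 N for a 0.3 mm retreat, with almost no bed load. So the buffer is about 2 mm in. Releasing.

jog_arm --rows '[[[0, 0, 0], 0, 0.055], [[0, 0, 0], 0, 0.062], [[0, 0, 0], 0, 0.07], [[0, 0, 0], 0, 0.07], [[0, 0, 0], 0, 0.07], [[0, 0, -0.01], 0, 0.07], [[0, 0, -0.02], 0, 0.07], [[0, 0, -0.03], 0, 0.07], [[0, 0, -0.03], 0, 0.07], [[0, 0, -0.02], 0, 0.07], [[0, 0, 0], 0, 0.07]]'

```text
time_s: 21.18
ee_pos: [0.5394, 0.0962, 0.1372]
eef_rot: [3.141, -0.008, 0.224]
force: [0.9, 0.2, 0.4]
grip_width: 0.0701
grip_force: 0.0
```

```bash
python3 wl.py w6; python3 - <<'E'
from h import *
d=np.load('w6.npz');c={'K':d['K'],'range_z':d['r']};T=d['T'];P=cloud(c,T);im=d['im'];ok=d['r']>0
a=np.deg2rad(13);ctr=np.array([.578,.1075])
ex=np.array([np.cos(a),np.sin(a)]);ey=np.array([-ex[1],ex[0]])
z=P[...,2];l=np.stack([(P[...,:2]-ctr)@ex,(P[...,:2]-ctr)@ey,z],-1)*1000
s=l[ok&(z>.028)&(z<.040)&(abs(l[...,1])<24)&(l[...,0]<120)&(l[...,0]>-130)]
print('stone x range',np.percentile(s[:,0],[.2,1,50,99,99.8]).round(1),np.median(s[:,2]),np.polyfit(s[:,0],s[:,2],1))
hsv=cv2.cvtColor(im,cv2.COLOR_RGB2HSV)
b=l[ok&(hsv[...,0]<18)&(hsv[...,1]>110)&(abs(z-.014)<.006)&(abs(l[...,1])<60)];print('board',np.percentile(b,[.5,99.5],axis=0).round(1).tolist())
bar=l[ok&(z>.12)&(abs(l[...,1])<33)&(l[...,0]>20)&(l[...,0]<130)];print('bar',len(bar),np.percentile(bar,[5,50,95],axis=0).round(1).tolist() if len(bar) else 0)
cv2.imwrite('pics/w6c.png',cv2.resize(im[0:300,170:470,::-1],(600,600)))
E
```

```text
{'time_s': np.float64(21.1833), 'ee_pos': array([0.5394, 0.0962, 0.1372]), 'eef_rot': array([ 3.1407, -0.0075,  0.2243]), 'force': array([0.8763, 0.2266, 0.3824]), 'qpos': array([0.1096, 0.3561, 1.6123, 0.    , 1.1656, 1.4561])} [[0.223, 0.946, 0.236, 0.607], [-0.975, 0.216, 0.053, 0.112], [-0.001, -0.242, 0.97, 0.318], [0.0, 0.0, 0.0, 1.0]]
stone x range [-103.2 -101.5   -7.2   91.4   93.5] 34.45702332488065 [-2.39023989e-03  3.43976490e+01]
board [[-111.3, -50.8, 11.7], [97.6, 48.4, 16.4]]
bar 3188 [[64.9, -29.7, 165.5], [68.5, 0.0, 168.5], [73.3, 29.8, 170.0]]
```

View pics/w6c.png

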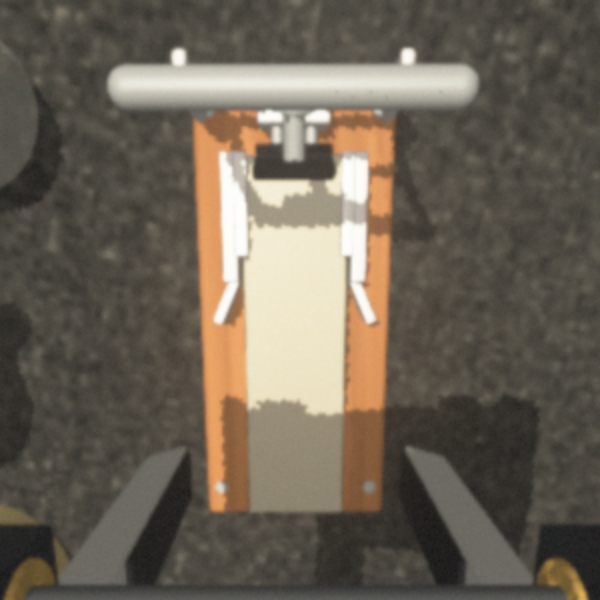

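The stone lies straight and flat under the lips, tail at holder x ≈ -103 mm, with the foot raised over its far end and the bar at the top. Turning and going over the bar.

jog_arm --rows '[[[0, 0, -0.02], -6.93, 0.05], [[0, 0, -0.02], -6.93, 0.05], [[0, 0, -0.02], -6.93, 0.05], [[0, 0, -0.02], -6.93, 0.05], [[0, 0, 0], -6.93, 0.05], [[0, 0, 0], -6.93, 0.05], [[0, 0, 0], -6.93, 0.05], [[0, 0, 0], -6.93, 0.05], [[0, 0, 0], -6.93, 0.05], [[0, 0, 0], -6.93, 0.05], [[0, 0, 0], -6.93, 0.05], [[0, 0, 0], -6.93, 0.05]]'

```text
time_s: 22.23
ee_pos: [0.5372, 0.0959, 0.211]
eef_rot: [-3.14, -0.0, 1.682]
force: [0.8, 0.3, 0.5]
grip_width: 0.0497
grip_force: 0.0
```

jog_arm --rows '[[[0, 0.02, 0], -6.93, 0.05], [[0, 0.03, 0], 0, 0.05], [[0, 0.03, 0], 0, 0.05], [[0, 0.02, 0], 0, 0.05], [[0, 0.01, 0], 0, 0.05], [[0, 0, 0], 0, 0.05], [[0, 0, 0], 0, 0.05]]'

```text
time_s: 22.82
ee_pos: [0.6447, 0.1182, 0.2106]
eef_rot: [-3.14, -0.0, 1.797]
force: [-0.5, -0.2, 0.1]
grip_width: 0.0499
grip_force: 0.0
```

```bash
python3 wl.py w7 clip_bar; python3 - <<'E'
from h import *
d=np.load('w7.npz');c={'K':d['K'],'range_z':d['r']};T=d['T'];P=cloud(c,T);ok=d['r']>0
o=get_obs();t=o['ee_pos'];R_=R.from_euler('xyz',o['eef_rot']).as_matrix()
l=(P-t)@R_*1000;z=P[...,2]
b=l[ok&(z>.150)&(z<.18)&(abs(l[...,0])<25)&(abs(l[...,1])<40)]
print('bar in tool',len(b),np.percentile(b,[5,50,95],axis=0).round(1).tolist() if len(b) else 0)
E
```

```text
{'time_s': np.float64(22.8167), 'ee_pos': array([0.6447, 0.1182, 0.2106]), 'eef_rot': array([-3.1396e+00, -2.0000e-04,  1.7967e+00]), 'force': array([-0.451 , -0.2142,  0.0884]), 'qpos': array([ 0.1254,  0.5391,  1.1742, -0.    ,  1.4303, -0.1005])} [[0.974, -0.218, -0.054, 0.628], [0.224, 0.944, 0.242, 0.189], [-0.002, -0.248, 0.969, 0.39], [0.0, 0.0, 0.0, 1.0]]
clip_bar 0.9 [320. 216.] [0.6452 0.1196 0.1687]
bar in tool 697 [[-22.1, -1.9, 41.8], [0.6, 2.9, 43.2], [22.5, 7.1, 45.6]]
```

jog_arm --rows '[[[0.002, 0.002, 0.01], 0, 0.05], [[0, 0, 0.018], 0, 0.05], [[0, 0, 0.018], 0, 0.045], [[0, 0, 0.012], 0, 0.04], [[0, 0, 0.006], 0, 0.03], [[0, 0, 0], 0, 0.02], [[0, 0, 0], 0, 0.004], [[0, 0, 0], 0, 0.004], [[0, 0, 0], 0, 0.004], [[0, 0, 0], 0, 0.004], [[0, 0, 0], 0, 0.004]]' --squeeze 25

```text
time_s: 23.83
ee_pos: [0.6471, 0.1207, 0.1488]
eef_rot: [3.14, 0.0, 1.797]
force: [1.7, 0.2, 4.3]
grip_width: 0.0088
grip_force: 25.0
```

jog_arm --rows '[[[0, -0.0054, 0.0018], 0, 0.004], [[0, -0.0053, 0.0021], 0, 0.004], [[0, -0.0052, 0.0024], 0, 0.004], [[0, -0.0051, 0.0026], 0, 0.004], [[0, -0.0049, 0.0029], 0, 0.004], [[0, -0.0048, 0.0032], 0, 0.004], [[0, -0.0046, 0.0034], 0, 0.004], [[0, -0.0044, 0.0036], 0, 0.004], [[0, -0.0042, 0.0039], 0, 0.004], [[0, -0.004, 0.0041], 0, 0.004], [[0, -0.0038, 0.0043], 0, 0.004], [[0, -0.0036, 0.0045], 0, 0.004]]'

```text
time_s: 24.83
ee_pos: [0.5934, 0.1085, 0.1099]
eef_rot: [3.138, -0.0, 1.797]
force: [6.8, 3.7, 2.8]
grip_width: 0.0093
grip_force: 25.0
```

jog_arm --rows '[[[0, -0.0031, 0.0047], 0, 0.004], [[0, -0.0029, 0.0048], 0, 0.004], [[0, -0.0027, 0.005], 0, 0.004], [[0, -0.0026, 0.0051], 0, 0.004], [[0, -0.0023, 0.0053], 0, 0.004], [[0, -0.002, 0.0054], 0, 0.004], [[0, -0.0016, 0.0048], 0, 0.004], [[0, 0, 0], 0, 0.004]]'

```text
time_s: 25.5
ee_pos: [0.5755, 0.1044, 0.0735]
eef_rot: [-3.141, -0.0, 1.797]
force: [0.6, 0.4, -2.7]
grip_width: 0.0094
grip_force: 25.0
```

jog_arm --rows '[[[0, -0.0006, 0.002], 0, 0.004], [[0, -0.0005, 0.002], 0, 0.004], [[0, -0.0005, 0.002], 0, 0.004], [[0, -0.0004, 0.002], 0, 0.004]]'

```text
time_s: 25.83
ee_pos: [0.5737, 0.104, 0.0664]
eef_rot: [-3.141, -0.0, 1.797]
force: [-5.5, -0.1, 8.2]
grip_width: 0.0091
grip_force: 25.0
```

jog_arm --rows '[[[0, -0.0004, 0.002], 0, 0.004], [[0, -0.0004, 0.001], 0, 0.004]]'

```text
time_s: 26.0
ee_pos: [0.5729, 0.1038, 0.0632]
eef_rot: [-3.141, -0.0, 1.797]
force: [-2.1, 0.3, 7.1]
grip_width: 0.0091
grip_force: 25.0
```

jog_arm --rows '[[[0, -0.0002, 0.001], 0, 0.004], [[0, -0.0002, 0.001], 0, 0.004]]'

```text
time_s: 26.17
ee_pos: [0.5726, 0.1037, 0.0614]
eef_rot: [-3.141, -0.0, 1.797]
force: [-3.6, 0.1, 7.6]
grip_width: 0.0092
grip_force: 25.0
```

jog_arm --rows '[[[0, -0.0002, 0.001], 0, 0.004], [[0, -0.0002, 0.001], 0, 0.004]]'

```text
time_s: 26.33
ee_pos: [0.5722, 0.1036, 0.0594]
eef_rot: [-3.141, -0.0, 1.797]
force: [-3.4, 0.6, 5.2]
grip_width: 0.009
grip_force: 25.0
```

jog_arm --rows '[[[0, -0.0002, 0.001], 0, 0.004], [[0, -0.0002, 0.001], 0, 0.004]]'

```text
time_s: 26.5
ee_pos: [0.5719, 0.1035, 0.0575]
eef_rot: [-3.141, -0.0, 1.797]
force: [-2.7, 0.7, 8.3]
grip_width: 0.009
grip_force: 25.0
```

jog_arm --rows '[[[0, -0.0001, 0.001], 0, 0.004], [[0, -0.0001, 0.001], 0, 0.004]]'

```text
time_s: 26.67
ee_pos: [0.5716, 0.1034, 0.0555]
eef_rot: [-3.141, -0.0, 1.797]
force: [-4.8, -0.2, 7.2]
grip_width: 0.0092
grip_force: 25.0
```

jog_arm --rows '[[[0, -0.0001, 0.001], 0, 0.004], [[0, -0.0001, 0.001], 0, 0.004]]'

```text
time_s: 26.83
ee_pos: [0.5713, 0.1034, 0.0535]
eef_rot: [-3.141, -0.0, 1.797]
force: [-5.4, 0.6, 9.0]
grip_width: 0.0086
grip_force: 25.0
```

jog_arm --rows '[[[0, -0.0001, 0.001], 0, 0.004], [[0, -0.0001, 0.001], 0, 0.004]]'

```text
time_s: 27.0
ee_pos: [0.5711, 0.1033, 0.0515]
eef_rot: [-3.141, -0.0, 1.797]
force: [-5.3, -0.1, 10.0]
grip_width: 0.009
grip_force: 25.0
```

jog_arm --rows '[[[0, 0, 0], 0, 0.004], [[0, 0, 0], 0, 0.02], [[0, 0, 0], 0, 0.04], [[0, 0, 0], 0, 0.04], [[0, 0, 0], 0, 0.04], [[0, 0, -0.01], 0, 0.04], [[0, 0, -0.03], 0, 0.04], [[0, 0, -0.04], 0, 0.04], [[0, 0, -0.04], 0, 0.04], [[0, 0, -0.03], 0, 0.04], [[0, 0, -0.01], 0, 0.04], [[0, 0, 0], 0, 0.04]]'

```text
time_s: 28.0
ee_pos: [0.5723, 0.1035, 0.2143]
eef_rot: [3.136, 0.001, 1.797]
force: [0.3, 0.2, -0.3]
grip_width: 0.0398
grip_force: 0.0
```

```bash
python3 wl.py w8 clip_bar hinge; python3 - <<'E'
from h import *
a=np.deg2rad(13);ctr=np.array([.578,.1075])
ex=np.array([np.cos(a),np.sin(a)]);ey=np.array([-ex[1],ex[0]])
def loc(f):
    d=np.load(f);c={'K':d['K'],'range_z':d['r']};P=cloud(c,d['T']);P=P[d['r']>0];return np.c_[(P[:,:2]-ctr)@ex,(P[:,:2]-ctr)@ey,P[:,2]]*1000
for f in ('w1.npz','w8.npz'):
    l=loc(f)
    b=l[(l[:,2]>45)&(l[:,0]>-20)&(l[:,0]<2)&(abs(l[:,1])<28)];print(f,'bar',len(b),np.percentile(b,[5,50,95],axis=0).round(1).tolist())
    h=l[(l[:,2]>45)&(abs(l[:,0]-100)<15)&(abs(l[:,1])<52)];print('hinge',np.percentile(h,[5,50,95],axis=0).round(1).tolist())
    s=l[(l[:,2]>28)&(l[:,2]<40)&(abs(l[:,1])<24)&(l[:,0]<30)&(l[:,0]>-130)]
    if len(s):print('stone',np.percentile(s,[.3,50],axis=0).round(1).tolist())
c=camera('wrist');cv2.imwrite('pics/w8c.png',cv2.resize(c['image'][100:260,210:450,::-1],(780,520)))
E
```

```text
{'time_s': np.float64(28.0), 'ee_pos': array([0.5723, 0.1035, 0.2143]), 'eef_rot': array([3.1364e+00, 6.0000e-04, 1.7966e+00]), 'force': array([ 0.3184,  0.2432, -0.2518]), 'qpos': array([ 0.1159,  0.361 ,  1.4193,  0.    ,  1.356 , -0.11  ])} [[0.974, -0.216, -0.061, 0.554], [0.224, 0.944, 0.241, 0.174], [0.005, -0.249, 0.969, 0.394], [0.0, 0.0, 0.0, 1.0]]
clip_bar 0.69 [315. 189.] [0.5685 0.1052 0.0753]
hinge 0.97 [405. 183.] [0.6885 0.1278 0.0152]
w1.npz bar 7414 [[-18.8, 12.8, 62.5], [-9.1, 17.8, 331.4], [0.8, 22.8, 342.6]]
hinge [[89.2, -46.2, 57.7], [99.3, 4.1, 61.1], [105.0, 47.5, 68.5]]
w8.npz bar 7419 [[-18.8, 15.8, 76.3], [-8.9, 21.1, 340.3], [0.8, 26.0, 351.6]]
hinge [[89.2, -46.2, 57.6], [99.3, 5.0, 61.3], [105.4, 47.4, 68.7]]
stone [[-103.3, -23.9, 32.2], [-42.8, 0.2, 34.3]]
```

View pics/w8c.png

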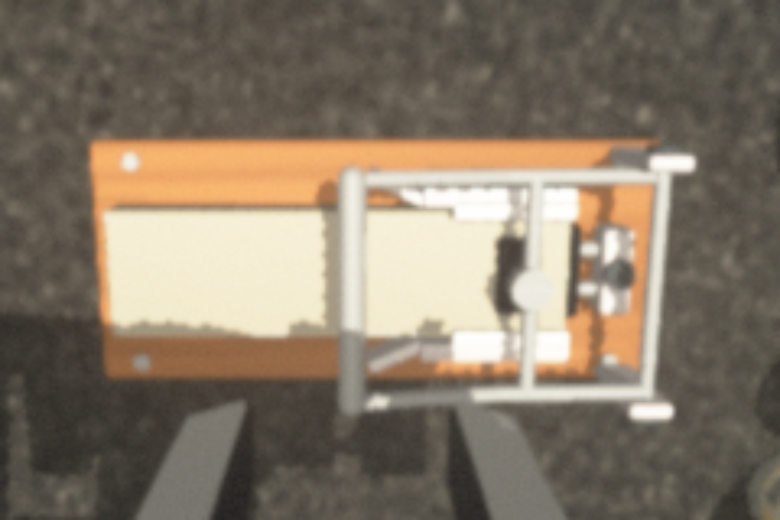

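```bash
python3 - <<'E'
from h import *
a=np.deg2rad(13);ctr=np.array([.578,.1075])
ex=np.array([np.cos(a),np.sin(a)]);ey=np.array([-ex[1],ex[0]])
for f in ('w1.npz','w8.npz'):
    d=np.load(f);c={'K':d['K'],'range_z':d['r']};P=cloud(c,d['T']);P=P[d['r']>0];l=np.c_[(P[:,:2]-ctr)@ex,(P[:,:2]-ctr)@ey,P[:,2]]*1000
    b=l[(l[:,2]>45)&(l[:,2]<100)&(l[:,0]>-20)&(l[:,0]<2)&(abs(l[:,1])<25)];print(f,'bar',len(b),np.percentile(b,[5,50,95],axis=0).round(1).tolist())
    for s in (1,-1):
      for x in range(10,100,20):
        m=l[(abs(l[:,0]-x)<6)&(l[:,1]*s>35)&(l[:,1]*s<42)&(l[:,2]>45)&(l[:,2]<100)]
        if len(m):print(s,x,len(m),np.percentile(m[:,2],[50,90]).round(1))
E
```

```text
w1.npz bar 380 [[-13.9, -22.1, 58.4], [-9.3, 0.5, 61.2], [-4.6, 22.5, 62.9]]
1 10 55 [58.4 59.4]
1 30 52 [57.2 58.3]
1 50 56 [56.8 58.2]
1 70 55 [58.5 59.6]
1 90 54 [60.  61.3]
-1 10 46 [58.3 59.2]
-1 30 42 [56.9 58.2]
-1 50 45 [56.6 58.1]
-1 70 46 [58.3 59.1]
-1 90 43 [60.3 61.4]
w8.npz bar 380 [[-12.8, -22.5, 71.3], [-8.2, 0.8, 74.9], [-3.6, 22.6, 76.6]]
1 10 56 [69.5 71.4]
1 30 48 [66.  67.2]
1 50 53 [62.9 64.2]
1 70 52 [62.2 63.8]
1 90 54 [61.4 62.7]
-1 10 45 [69.6 70.9]
-1 30 44 [65.9 67.7]
-1 50 45 [62.9 64.2]
-1 70 39 [61.9 63. ]
-1 90 37 [61.2 62.6]
```

The stone's end sits against the black buffer plate (column 572) with the foot on it. The camera puts the bar about 3.5 mm above level, so I'll nudge it down from above with closed fingertips.

jog_arm --rows '[[[0, -0.0015, 0], 0, 0.0], [[0, 0, 0], 0, 0.0], [[0, 0, 0.01], 0, 0.0], [[0, 0, 0.025], 0, 0.0], [[0, 0, 0.03], 0, 0.0], [[0, 0, 0.03], 0, 0.0], [[0, 0, 0.02], 0, 0.0], [[0, 0, 0.012], 0, 0.0], [[0, 0, 0.005], 0, 0.0], [[0, 0, 0], 0, 0.0], [[0, 0, 0], 0, 0.0]]'

```text
time_s: 29.12
ee_pos: [0.5705, 0.1031, 0.0798]
eef_rot: [3.14, 0.0, 1.797]
force: [0.2, 0.1, 0.2]
grip_width: 0.0005
grip_force: 0.0
```

jog_arm --rows '[[[0, 0, 0.001], 0, 0.0], [[0, 0, 0.001], 0, 0.0], [[0, 0, 0.001], 0, 0.0]]'

```text
time_s: 29.37
ee_pos: [0.5704, 0.1031, 0.0767]
eef_rot: [3.14, 0.0, 1.797]
force: [0.4, -0.6, -0.4]
grip_width: 0.0006
grip_force: 0.0
```

jog_arm --rows '[[[0, 0, 0.001], 0, 0.0], [[0, 0, 0.001], 0, 0.0]]'

```text
time_s: 29.53
ee_pos: [0.5702, 0.103, 0.0747]
eef_rot: [3.141, 0.0, 1.797]
force: [-4.6, -0.1, 8.6]
grip_width: 0.0005
grip_force: 4.4
```

jog_arm --rows '[[[0, 0, 0.001], 0, 0.0], [[0, 0, 0.001], 0, 0.0], [[0, 0, 0], 0, 0.0]]'

```text
time_s: 29.78
ee_pos: [0.57, 0.103, 0.0727]
eef_rot: [3.141, 0.0, 1.797]
force: [-4.5, -1.2, 7.3]
grip_width: 0.0002
grip_force: 3.6
```

jog_arm --rows '[[[0, 0, -0.01], 0, 0.0], [[0, 0, -0.03], 0, 0.0], [[0, 0, -0.04], 0, 0.0], [[0, 0, -0.04], 0, 0.0], [[0, 0, -0.02], 0, 0.0], [[0, 0, 0], 0, 0.0], [[0, 0, 0], 0, 0.0]]'

```text
time_s: 30.37
ee_pos: [0.5703, 0.103, 0.2132]
eef_rot: [3.139, 0.0, 1.797]
force: [-1.2, 1.2, -0.6]
grip_width: 0.0002
grip_force: 0.0
```

```bash
python3 - <<'E'
from h import *
a=np.deg2rad(13);ctr=np.array([.578,.1075])
ex=np.array([np.cos(a),np.sin(a)]);ey=np.array([-ex[1],ex[0]])
o=get_obs();c=camera('wrist');P=cloud(c,Twc(c,o))[c['range_z']>0];l=np.c_[(P[:,:2]-ctr)@ex,(P[:,:2]-ctr)@ey,P[:,2]]*1000
b=l[(l[:,2]>45)&(l[:,2]<100)&(l[:,0]>-20)&(l[:,0]<2)&(abs(l[:,1])<25)];print(np.percentile(b,[5,50,95],axis=0).round(1).tolist())
s=l[(l[:,2]>28)&(l[:,2]<40)&(abs(l[:,1])<24)&(l[:,0]<30)&(l[:,0]>-130)];print(np.percentile(s,[.3,50],axis=0).round(1).tolist())
print(o['force'],o['ee_pos'],hand_in())
E
```

```text
[[-13.0, -22.3, 70.3], [-9.0, 0.7, 72.2], [-4.9, 22.5, 73.7]]
[[-103.5, -23.6, 32.2], [-42.2, 0.4, 34.4]]
the job is handed in; nothing more can be done
[-1.15430559  1.15170904 -0.56736343] [0.57029076 0.10304754 0.21323696] None
```

The job is handed in at 30 s: the stone lies flat against the buffer plate (about 5 N on it when I let go) and the clip is down with its foot pressing at an estimated 7–9 N. The axial push briefly read 14 N, bed friction included, so bottoming looks unlikely but wasn't confirmed.

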